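Clear the offcuts from round the model locomotive

TASK

Clear the cutting mat: put all four raw pine offcuts (the long strip, the block it lies on, the short bar tight beside the locomotive and the L-shaped piece) into the larger white tub, the waste bin, so that they lie inside it below its rim. Leave the locomotive, the finished wooden hut and barrel, the spare bogie, the coffee cup, the solder spool, the small screw tub and the screwdriver standing where they are, and do not shove the bin about.

Things in the scene. Friction and masses are not known exactly. Their poses are not given: they have to be found in the camera images.
- bin_in (a point): the waste bin: the larger of the two open white plastic tubs, 170 x 140 mm outside (long side along its x) and 80 mm tall, walls and floor 4 mm, standing on the desk to the left or right of the mat; loose, 0.7 kg. The point is the centre of its inner floor, 4 mm above the desk; z up.
- strip_c (a point): raw pine strip offcut 90 x 20 x 14 mm (its x, y, z), lying flat across the top of the block offcut; point at its centre. All offcuts weigh 10 to 40 g and all but the strip lie on the mat, whose top is 3 mm above the desk.
- block_c (a point): raw pine block offcut 45 x 30 x 24 mm (its x, y, z), on the mat under the strip; point at its centre.
- bar_c (a point): raw pine bar offcut 40 x 16 x 18 mm (its x, y, z), lying alongside one flank of the locomotive, parallel to it, with a gap of 12 to 18 mm, narrower than a finger; point at its centre.
- ell_c (a point): raw pine L-shaped offcut, 20 mm tall, lying flat inside a 50 x 50 mm square: one arm fills y -25 to -7 mm over the whole x -25 to 25 mm, the other fills x -25 to -7 mm over the whole y -25 to 25 mm (each arm 18 mm wide). The point is the centre of that square, 10 mm up, in the notch just off the wood.
- barrel: finished model barrel in the same pine with two dark hoops, upright, 28 mm in diameter at the belly, 30 mm tall; origin at the centre of its underside. Leave it.
- loco: model diesel locomotive, black hood with red ends, 190 x 38 x 52 mm (its x, y, z), 0.35 kg, loose on the mat; origin at the centre of its underside. Leave it.
- hut: finished model hut in the same pine, with gable roof, door and chimney, 50 x 46 mm at the eaves, 55 mm tall; origin at the centre of its underside. Leave it.
- cup: small lidded paper coffee cup, 44 mm across at the foot, 61 mm at the rim, 67 mm tall, 0.15 kg; origin at the centre of its underside. Leave it.
- spool: white solder spool lying flat, 52 mm in diameter, 22 mm tall; origin at the centre of its underside. Leave it.
- bogie: small spare four-wheel bogie of the locomotive, 38 x 19 x 19 mm (its x, y, z), on the mat beside the other flank of the locomotive; origin at the centre of its underside. Leave it.
- parts_tub: the smaller open white tub, with screws in it, 85 x 85 mm, 55 mm tall, on the other side of the mat from the bin; origin at the centre of its underside. Not for waste: leave it.
- screwdriver: screwdriver, 170 mm long, lying on the desk beyond the mat's far edge, long axis along its x, red handle 26 mm thick; origin on the desk under the middle of its length. Leave it.

How it is judged (in metres and radians):
At the end, for the whole second after the job is handed in: The centre point of each of the four offcuts is inside the waste bin's walls and below its rim, all at rest (under 0.03 m/s); the bin stands level (within 0.1 rad); each bystander is within 20 mm of where it started and, the screwdriver apart, upright within 0.15 rad (x of strip_c in the frame of bin_in between -0.081 and 0.081 m and y of strip_c in the frame of bin_in between -0.066 and 0.066 m and z of strip_c in the frame of bin_in between -0.002 and 0.076 m and linear speed of each of strip, block, bar, ell below 0.03 m/s and x of block_c in the frame of bin_in between -0.081 and 0.081 m and y of block_c in the frame of bin_in between -0.066 and 0.066 m and z of block_c in the frame of bin_in between -0.002 and 0.076 m and x of bar_c in the frame of bin_in between -0.081 and 0.081 m and y of bar_c in the frame of bin_in between -0.066 and 0.066 m and z of bar_c in the frame of bin_in between -0.002 and 0.076 m and x of ell_c in the frame of bin_in between -0.081 and 0.081 m and y of ell_c in the frame of bin_in between -0.066 and 0.066 m and z of ell_c in the frame of bin_in between -0.002 and 0.076 m and angle between bin_in's own z axis and vertical below 0.1 rad and distance of each of loco, hut, cup, spool, bogie, barrel, parts_tub, screwdriver from where it was at the start of the episode below 0.02 m and angle between each of loco, hut, cup, spool, bogie, barrel, parts_tub's own z axis and vertical below 0.15 rad); the robot touches nothing.
It fails at once if a bystander on the mat (locomotive, hut, cup, spool, bogie, barrel) shifted by more than 20 mm (distance of any of loco, hut, cup, spool, bogie, barrel from where it was at the start of the episode above 0.02 m).
It fails at once if the small screw tub or the screwdriver shifted by more than 20 mm (distance of any of parts_tub, screwdriver from where it was at the start of the episode above 0.02 m).
It fails at once if a bystander other than the screwdriver tipped by more than 20 degrees (angle between any of loco, hut, cup, spool, bogie, barrel, parts_tub's own z axis and vertical above 0.35 rad).
It fails at once if the waste bin shoved by more than 40 mm (distance of bin_in from where it was at the start of the episode above 0.04 m).
It also fails if it takes over 64 s, if anything falls off the work surface, if the arm or the gripper's body presses on something with over 40 N, if the wrist force passes 120 N, or if a joint passes its speed limit or range.

ROBOT

A 7-joint arm with a two-finger parallel gripper is mounted at the origin on the work surface. World frame = base frame: x ahead of the robot, y to its left, z up, the work surface at z = 0. Lengths are in mm, angles in rad, forces in N, time in s.
With the tool pointing down it reaches from about 400 to 875 mm from the base axis. Payload 4.4 kg.
Tool frame: the origin (TCP) lies on the mounting face of the last link; the fingertips stand 173 mm ahead of it and the grasp point (between the pads) lies 155 mm ahead of it; z points along the fingers, y is the line along which they close (so a half turn about z gives the same grasp; the last joint's range is limited). The gripper opens to 85 mm and grips with 20 to 120 N. Pads are 22 mm wide; open, the fingers measure 114 mm over their backs; the gripper's body (76 mm by 85 mm) begins 54 mm behind the grasp point. The pads swing forward as they close: fully open they stand 13 mm farther back than shut.
Start: joints at [-1.194, 0.628, 0.038, 1.517, -0.027, 0.996, -0.02], TCP at [278.49, 587.332, 404.713] pointing down, gripper open.
Joint ranges: [-3.06, 3.06], [-0.37, 2.12], [-1.25, 1.32], [0.18, 2.47], [-1.1, 4.24], [0.23, 1.98], [-2.94, 2.94]. Speed limits (rad/s): [2.57, 2.57, 3.14, 3.14, 3.14, 3.14, 3.14].

INTERFACE

Orientations are given as [roll, pitch, yaw] about the fixed x, y, z axes, in that order (R = Rz(yaw) Ry(pitch) Rx(roll)).
In Python, from cell import * gives the robot as it stands. The module is installed in compiled form; this text tells all that it offers.
- The arm moves only by the tool jog_arm, never from a script. Its argument "steps" is a list of rows, each a list of 7 numbers: the opening, from -1 (shut) to 1 (fully open), so that 0 is half open, then the shift along the tool's x, y, z as a fraction of full scale, then the turn, a rotation vector about the tool's x, y, z as a fraction of full scale. A call has 1 to 10 rows; each row shifts and turns the commanded pose from where the row before left it, along the tool's axes as they then stand; what a row does not reach is not made up. Full scale, the value 1, is 500 mm for a shift and 2 rad for a turn. A row lasts 1/8 s, in which the tool goes at most 62.5 mm and 10.7 degrees, less where a joint would pass 70% of its speed; a pose out of reach is approached as far as the arm can. A call with a number of a shift or a turn outside -1 to 1 is refused whole. A call with a gripper value outside its range is refused whole. The fingers move at their own pace and stop on an object; the grip force is fixed at half the most. Time passes only in rows, so rows that do not move let the fingers close. It gives the time, the measured TCP pose, the force, the opening and the grip force at its end, in the units of the state.
- read_state(): the state, without advancing time (a new reading comes with each control period).
- get_image(name): name is "scene" or "top"; returns a dict with "pixels" (400x640x3 uint8, red, green, blue), "depth" (400x640 float32, mm along the optical axis (not along the pixel's ray), 0 where there is no reading), "vertical_fov" (degrees; the focal length in pixels is half the picture's height over the tangent of half this angle, whatever the lens; pixels are square), "cx", "cy" (the principal point, pixels), "R" (3x3) and "t" (3): a world point X has camera coordinates R X + t. Camera axes: x right, y down, z forward; pixel columns grow to the right and rows downward; lengths in mm; the calibration is good to about 2 mm. A picture is of the moment at which its call begins.
- finish_job(): hands the job in; it is judged then, once.
The state is a dict: "clock": time; "qpos": joint angles; "qd": joint speeds; "tau": joint torques, N m; "eef_pos": TCP position; "tool_rot": TCP orientation; "force": force on the tool from outside, world axes, zero at the start; "torque": the same for the moment, N m; "width": finger opening in mm; "gripper_force": force on a finger pad.
Only numpy, scipy, OpenCV 4.12 (cv2) and the standard library are available. Lean on these libraries where they do the work, as an engineer would, in place of code of your own. Each camera call takes 0.05 s, during which the arm holds its last target. There are 200 camera calls.

## Working session

There is one attempt and no reset: what is moved stays moved. The work goes in short steps, Python scripts to look and compute and a tool call to move; the robot and the scene stay as the last step left them, time stands still between calls to the robot, and variables do not carry over. Pictures are saved under pics/ and viewed, at most 10 in all, crops included, and the job is handed in when it is done.

Besides the shell and the picture viewer there is one more tool, called after ">>>" by a JSON object that holds its "method" and its "body". jog_arm: Moves the arm, as the interface text tells. Shift numbers are shares of 500 mm and turn numbers shares of 2 rad, none past 1 either way. Its arguments: {"type":"object","properties":{"steps":{"type":"array"}},"required":["steps"]}

```bash
mkdir -p pics; python3 - <<'E'
from cell import *
import cv2,numpy as np
s=read_state();print(s['eef_pos'],s['tool_rot'],s['clock'],s['width'])
for n in("scene","top"):
    g=get_image(n);cv2.imwrite(f"pics/{n}0.png",g["pixels"][:,:,::-1]);np.savez(f"{n}0.npz",**g)
    print(n,g["vertical_fov"],g["cx"],g["cy"],g["R"],g["t"])
E
```

```text
[278.36247948 587.05813369 403.79404672] [-3.13970836e+00  3.28984896e-05  2.69876978e+00] 0.0 85.33311229947763
scene 48.63666092470473 314.59798378161366 204.3298184002887 [[ 0.09569132  0.99539094  0.00632777]
 [ 0.55965296 -0.04854268 -0.82730416]
 [-0.8231839   0.08270719 -0.5617186 ]] [ -69.47420966 -278.80490085 1565.58714783]
top 53.792562251885336 316.3429794806629 201.59657430363706 [[ 0.00367001 -0.99998498 -0.00407078]
 [-0.99029983 -0.00306897 -0.13891306]
 [ 0.13889848  0.00454111 -0.99029621]] [-15.76424274 603.94988024 956.69175119]
```

View pics/top0.png

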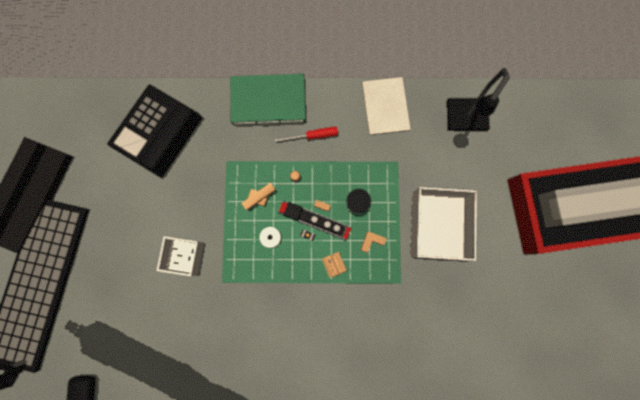

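View pics/scene0.png

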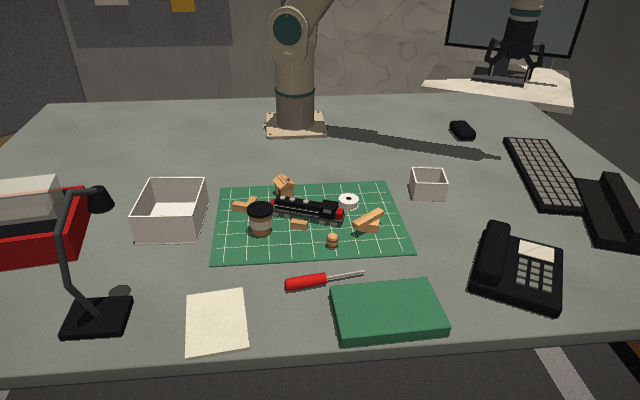

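The top view shows the strip on its block at (258,196), bar (322,205), ell (373,242), loco (315,220), cup (358,202), barrel (295,176), spool (270,237), bogie (307,235), hut (334,265), bin (446,224) and screw tub (180,257). In the scene view the strip is at (368,221), the bar at (299,225) and the ell at (244,205).

```bash
cat > h.py <<'E'
import numpy as np,cv2
def ray(g,uv,z):
    "pixels -> world points on plane z"
    f=200/np.tan(np.radians(float(g["vertical_fov"]))/2)
    uv=np.asarray(uv,float).reshape(-1,2);R=g["R"];C=-R.T@g["t"]
    d=np.c_[(uv[:,0]-g["cx"])/f,(uv[:,1]-g["cy"])/f,np.ones(len(uv))]@R
    return C+d*((z-C[2])/d[:,2])[:,None]
def cloud(g):
    f=200/np.tan(np.radians(float(g["vertical_fov"]))/2)
    v,u=np.mgrid[:400,:640];D=g["depth"]
    P=np.stack([(u-g["cx"])/f*D,(v-g["cy"])/f*D,D],-1)
    return (P-g["t"])@g["R"]
def pine(g,lo=(5,70,70),hi=(22,255,255)):
    return cv2.inRange(cv2.cvtColor(np.ascontiguousarray(g["pixels"]),cv2.COLOR_RGB2HSV),lo,hi)
def rect(P):
    (c,s,a)=cv2.minAreaRect(P[:,:2].astype(np.float32));
    if s[0]<s[1]: s=s[::-1];a+=90
    return np.round(c,1),np.round(s,1),round((a+90)%180-90,1)
E
python3 - <<'E'
from h import *
g=dict(np.load("top0.npz"));P=cloud(g);m=pine(g)
n,L,st,c=cv2.connectedComponentsWithStats(m)
for i in range(1,n):
    if st[i,4]<25 or not(220<c[i][0]<400 and 160<c[i][1]<285):continue
    q=P[L==i];print(c[i].round(1),st[i,4],"z pct",np.percentile(q[:,2],[5,25,50,75,95]).round(1))
    zt=np.percentile(q[:,2],60)
    uv=np.argwhere((L==i)&(abs(P[...,2]-zt)<8))[:,::-1]
    print("   rect",rect(ray(g,uv,zt)),"mean",ray(g,uv,zt).mean(0).round(1))
# other things from height map
Z=P[...,2];o=(Z>12)&(Z<110);o[:, :150]=0;o[:150]=0;o[:,485:]=0;o[290:]=0
n,L,st,c=cv2.connectedComponentsWithStats((o).astype(np.uint8))
for i in range(1,n):
    if st[i,4]<25:continue
    q=P[L==i];q=q[(q[:,2]>np.percentile(q[:,2],90)-8)];print("obj",c[i].round(),st[i,4],q[:,2].max().round(1),rect(q))
big=cv2.resize(g["pixels"][150:290,215:415,::-1],None,fx=4,fy=4,interpolation=cv2.INTER_CUBIC);cv2.imwrite("pics/crop0.png",big)
s=dict(np.load("scene0.npz"));cv2.imwrite("pics/crops0.png",cv2.resize(s["pixels"][165:275,205:420,::-1],None,fx=3.7,fy=3.7,interpolation=cv2.INTER_CUBIC))
E
```

```text
[294.6 175.8] 85 z pct [22.3 28.7 31.1 32.4 34.1]
   rect (array([673.4,  43. ]), array([23.7, 23.3]), 0.6) mean [673.6  42.8  31.6]
[258.2 196.5] 418 z pct [17.2 28.6 39.1 40.8 42.9]
   rect (array([618.3, 134.5]), array([89.1, 21.8]), -53.8) mean [618.5 134.5  39.8]
[321.9 205.3] 107 z pct [ 8.3 18.6 20.  21.4 22.9]
   rect (array([598.2, -28.3]), array([39.3, 16.5]), 71.6) mean [598.1 -28.2  20.6]
[371.7 240.6] 253 z pct [12.9 20.5 22.4 23.6 25.3]
   rect (array([ 499.2, -159.1]), array([50.8, 50.1]), 69.5) mean [ 507.1 -155.3   22.8]
[333.8 264.4] 380 z pct [39.4 43.2 47.3 51.  55. ]
   rect (array([447.3, -57.5]), array([49.7, 44.4]), 22.6) mean [447.5 -57.5  48.9]
obj [161. 160.] 544 70.1 (array([708.2, 388. ]), array([49.2, 38.8]), 0.9)
obj [295. 176.] 95 35.9 (array([674.3,  42. ]), array([26. , 24.2]), -88.5)
obj [258. 196.] 399 45.3 (array([619. , 134.8]), array([89.3, 20.6]), -54.1)
obj [447. 221.] 1752 83.8 (array([ 547.9, -330.3]), array([170.1, 141.4]), -3.5)
obj [358. 201.] 493 74.0 (array([ 604.8, -117.7]), array([60.6, 57. ]), 0.5)
obj [314. 220.] 1086 59.5 (array([558.1,  -7.8]), array([154.3,  36.1]), 67.1)
obj [322. 205.] 100 24.9 (array([598.6, -28.3]), array([39.4, 16.3]), 70.5)
obj [270. 237.] 324 29.3 (array([516.3, 105.5]), array([48.9, 48.5]), -89.1)
obj [307. 235.] 102 21.5 (array([522.2,   9.2]), array([35.6, 18.5]), 66.8)
obj [372. 241.] 241 27.6 (array([ 499.3, -159.7]), array([50.5, 49.9]), 69.2)
obj [178. 257.] 636 58.8 (array([467.2, 328.6]), array([87., 85.]), 81.5)
obj [334. 264.] 371 59.5 (array([448., -59.]), array([50.1, 39.1]), 21.3)
```

View pics/crop0.png

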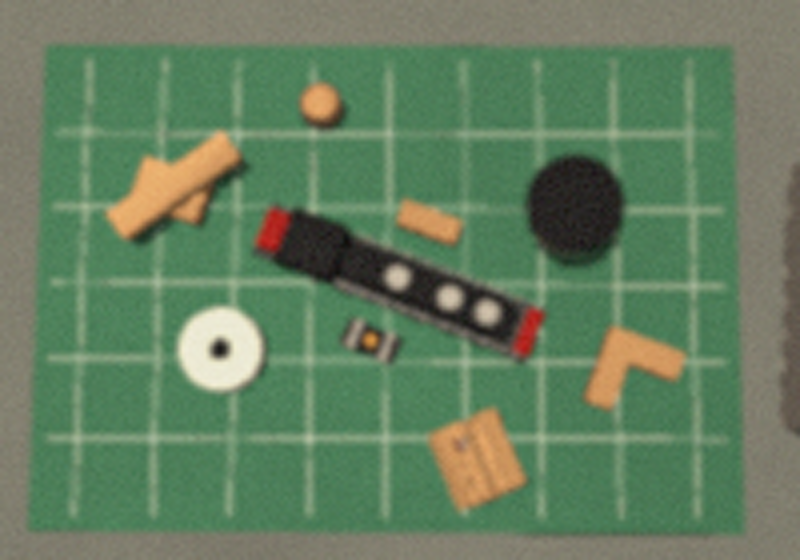

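View pics/crops0.png

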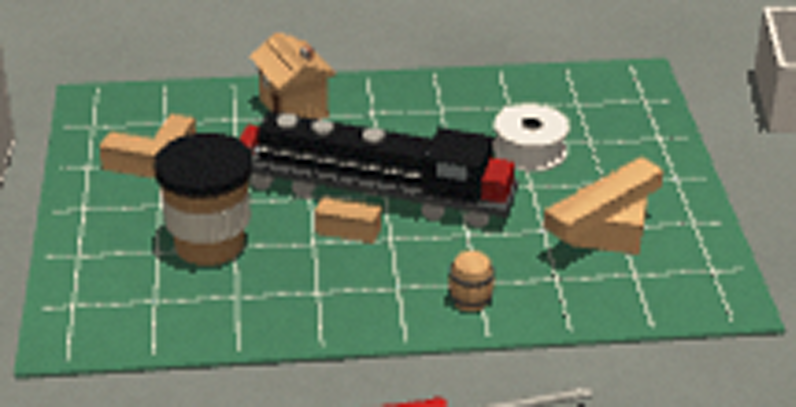

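The crops show the strip lying across the block with the block's ends sticking out either side, the bar clear of the cup but tight to the loco at crop (430,222), and the ell's corner pointing to the far side at crop (620,335). I'll take the strip first.

```bash
cat > go.py <<'E'
import sys,numpy as np
from cell import *
from scipy.spatial.transform import Rotation as Ro
# usage: go.py x y z closing_dir_deg : prints turn first, then shift in turned tool axes (fractions)
x,y,z,psi=map(float,sys.argv[1:5]);s=read_state();r=s["tool_rot"]
d=(psi+90-np.degrees(r[2])+90)%180-90
if len(sys.argv)>5:d+=float(sys.argv[5])
R=Ro.from_euler("xyz",[r[0],r[1],r[2]+np.radians(d)]).as_matrix()
sh=R.T@(np.array([x,y,z])-s["eef_pos"])/500
print("pos",s["eef_pos"].round(1),"turn deg",round(d,1),"tz",round(-np.radians(d)/2,4),"shift",sh.round(4),"q7",round(s["qpos"][6],2),"w",round(s["width"],1),"t",s["clock"])
E
python3 go.py 618.5 134.6 260 36
```

```text
pos [278.3 587.1 403.9] turn deg -28.6 tz 0.2499 shift [-1.132   0.0189  0.2878] q7 -0.02 w 85.3 t 0.1
```

>>> {"method": "jog_arm", "body": {"steps": [[0,0,0,0,0,0,0.083],[0,0,0,0,0,0,0.083],[0,0,0,0,0,0,0.084],[0,-0.113,0.002,0.01,0,0,0],[0,-0.113,0.002,0.01,0,0,0],[0,-0.113,0.002,0.02,0,0,0],[0,-0.113,0.002,0.03,0,0,0],[0,-0.113,0.002,0.03,0,0,0],[0,-0.113,0.002,0.03,0,0,0],[0,-0.113,0.002,0.03,0,0,0]]}}

```text
clock: 1.35
eef_pos: [517.3, 270.0, 324.0]
tool_rot: [-3.141, -0.0, 2.199]
force: [0.6, 0.3, -0.2]
width: 42.8
gripper_force: 0.0
```

>>> {"method": "jog_arm", "body": {"steps": [[0,-0.113,0.002,0.04,0,0,0],[0,-0.113,0.002,0.04,0,0,0],[0,-0.113,0.002,0.03,0,0,0],[0,0,0,0,0,0,0]]}}

```text
clock: 1.85
eef_pos: [620.5, 129.2, 268.0]
tool_rot: [-3.138, 0.004, 2.19]
force: [-0.6, 0.4, 0.3]
width: 42.5
gripper_force: 0.0
```

```bash
python3 go.py 618.5 134.6 203 36
```

```text
pos [620.5 129.2 268. ] turn deg 0.5 tz -0.0047 shift [0.0115 0.0035 0.1299] q7 0.47 w 42.5 t 1.85
```

>>> {"method": "jog_arm", "body": {"steps": [[0,0,0,0.03,0,0,0],[0,0,0,0.03,0,0,0],[0,0,0,0,0,0,0],[0,0,0,0,0,0,0]]}}

```text
clock: 2.35
eef_pos: [618.3, 136.9, 239.7]
tool_rot: [-3.142, -0.0, 2.2]
force: [0.3, -0.9, 0.5]
width: 42.7
gripper_force: 0.0
```

```bash
python3 go.py 618.5 134.6 203 36
```

```text
pos [618.3 136.9 239.7] turn deg -0.1 tz 0.0005 shift [-0.0039 -0.0023  0.0734] q7 0.47 w 42.7 t 2.35
```

>>> {"method": "jog_arm", "body": {"steps": [[0,-0.004,-0.002,0.04,0,0,0],[0,0,0,0.033,0,0,0],[0,0,0,0,0,0,0],[-1,0,0,0,0,0,0],[-1,0,0,0,0,0,0],[-1,0,0,0,0,0,0],[-1,0,0,0,0,0,0]]}}

```text
clock: 3.22
eef_pos: [619.0, 133.9, 203.6]
tool_rot: [3.141, 0.0, 2.199]
force: [0.3, 0.5, 1.0]
width: 18.1
gripper_force: 61.5
```

>>> {"method": "jog_arm", "body": {"steps": [[-1,0,0,-0.08,0,0,0],[-1,0,0,-0.12,0,0,0],[-1,0,0,-0.06,0,0,0],[-1,0,0,0,0,0,-0.085],[-1,0,0,0,0,0,-0.085],[-1,0,0,0,0,0,-0.09],[-1,0,0,0,0,0,-0.09],[-1,0,0,0,0,0,-0.09],[-1,0,0,0,0,0,0]]}}

```text
clock: 4.35
eef_pos: [618.9, 133.4, 333.2]
tool_rot: [3.141, -0.0, 3.077]
force: [-0.0, -0.3, -0.7]
width: 17.8
gripper_force: 61.3
```

```bash
python3 go.py 548 -315 330 86.5
```

```text
pos [618.9 133.4 333.2] turn deg 0.2 tz -0.002 shift [ 0.0867 -0.9039  0.006 ] q7 1.15 w 17.8 t 4.35
```

>>> {"method": "jog_arm", "body": {"steps": [[-1,0.009,-0.1,0,0,0,0],[-1,0.009,-0.1,0,0,0,0],[-1,0.01,-0.1,0,0,0,0],[-1,0.01,-0.1,0,0,0,0],[-1,0.01,-0.1,0,0,0,0],[-1,0.01,-0.1,0,0,0,0],[-1,0.01,-0.1,0,0,0,0],[-1,0.009,-0.1,0,0,0,0],[-1,0.009,-0.1,0,0,0,0],[-1,0,0,0,0,0,0]]}}

```text
clock: 5.6
eef_pos: [545.4, -318.5, 333.0]
tool_rot: [-3.138, -0.001, 3.067]
force: [-0.3, 0.3, -0.0]
width: 18.1
gripper_force: 61.3
```

```bash
python3 - <<'E'
from h import *;from cell import *
g=get_image("top");cv2.imwrite("pics/t1.png",cv2.resize(g["pixels"][150:290,215:490,::-1],None,fx=2.9,fy=2.9,interpolation=cv2.INTER_CUBIC))
P=cloud(g);m=pine(g)
n,L,st,c=cv2.connectedComponentsWithStats(m)
for i in range(1,n):
    if st[i,4]<25 or not(220<c[i][0]<480 and 160<c[i][1]<285):continue
    zt=np.percentile(P[L==i][:,2],60);uv=np.argwhere((L==i)&(abs(P[...,2]-zt)<8))[:,::-1]
    print(c[i].round(),zt,rect(ray(g,uv,zt)))
E
python3 go.py 548 -315 200 86.5
```

```text
[295. 176.] 31.79642714831994 (array([673.4,  43. ]), array([23.8, 23.3]), 0.6)
[258. 197.] 26.442921553320566 (array([617.8, 138.4]), array([46. , 30.3]), 71.6)
[322. 205.] 20.616922254562425 (array([598.2, -28.3]), array([39.3, 16.5]), 71.6)
[455. 205.] 169.87280377595596 (array([ 576.9, -321.5]), array([22.5, 22. ]), -2.5)
[455. 234.] 170.27926943076056 (array([ 516.6, -316.4]), array([37.3, 21.8]), -2.7)
[372. 241.] 22.898551496083886 (array([ 499.2, -159.1]), array([50.8, 50.1]), 69.5)
[334. 264.] 48.90244289116772 (array([447.3, -57.6]), array([49.6, 43.8]), 22.1)
pos [ 546.6 -315.1  332.9] turn deg 0.5 tz -0.0048 shift [-0.003   0.0007  0.2659] q7 1.85 w 18.3 t 5.65
```

View pics/t1.png

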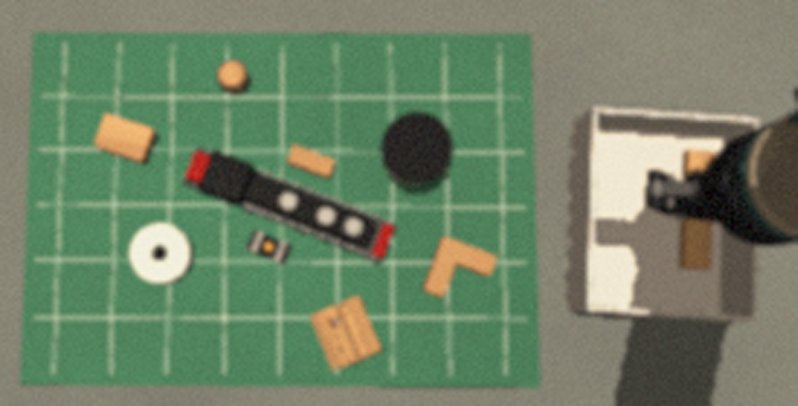

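The strip is held, hanging over the bin around crop (697,215). The block is now clear at crop (125,137), with its long axis at 71.6°. Next I'll lower and release.

>>> {"method": "jog_arm", "body": {"steps": [[-1,0,0,0.08,0,0,0],[-1,0,0,0.09,0,0,0],[-1,0,0,0.09,0,0,0],[-1,0,0,0,0,0,0],[0,0,0,0,0,0,0],[0,0,0,0,0,0,0],[0,0,0,-0.1,0,0,0],[0,0,0,-0.1,0,0,0],[0,0,0,-0.07,0,0,0],[0,0,0,0,0,0,0]]}}

```text
clock: 6.9
eef_pos: [549.0, -312.9, 343.5]
tool_rot: [-3.138, 0.009, 3.078]
force: [-0.0, 0.1, -0.6]
width: 42.7
gripper_force: 0.0
```

```bash
python3 go.py 617.8 138.4 250 -18.4
```

```text
pos [ 549.  -312.9  343.5] turn deg 75.2 tz -0.6564 shift [-0.8982  0.1549  0.1944] q7 1.85 w 42.7 t 6.9
```

>>> {"method": "jog_arm", "body": {"steps": [[0.2,0,0,0,0,0,0.09],[0.2,0,0,0,0,0,0.092],[0.2,0,0,0,0,0,0.092],[0.2,0,0,0,0,0,0.092],[0.2,0,0,0,0,0,0.092],[0.2,0,0,0,0,0,0.092],[0.2,0,0,0,0,0,0.092],[0.2,0,0,0,0,0,0.092],[0.2,0,0,0,0,0,0.09],[0.2,0,0,0,0,0,0.09]]}}

```text
clock: 8.15
eef_pos: [547.6, -312.1, 338.2]
tool_rot: [-3.141, -0.001, 1.245]
force: [-0.3, 0.8, 0.2]
width: 51.4
gripper_force: 0.0
```

```bash
python3 go.py 617.8 138.4 280 -18.4
```

```text
pos [ 547.6 -312.1  338.2] turn deg 0.3 tz -0.0024 shift [ 0.8993 -0.1511  0.117 ] q7 0.41 w 51.4 t 8.15
```

>>> {"method": "jog_arm", "body": {"steps": [[0.2,0.1,-0.017,0,0,0,0],[0.2,0.1,-0.017,0,0,0,0],[0.2,0.1,-0.017,0,0,0,0],[0.2,0.1,-0.017,0,0,0,0],[0.2,0.1,-0.017,0,0,0,0],[0.2,0.1,-0.017,0.02,0,0,0],[0.2,0.1,-0.017,0.03,0,0,0],[0.2,0.1,-0.016,0.03,0,0,0],[0.2,0.1,-0.016,0.03,0,0,0],[0.2,0,0,0,0,0,0]]}}

```text
clock: 9.4
eef_pos: [616.5, 144.9, 281.3]
tool_rot: [-3.137, -0.003, 1.259]
force: [0.5, -1.0, 0.0]
width: 50.9
gripper_force: 0.0
```

>>> {"method": "jog_arm", "body": {"steps": [[0.2,0,0,0,0,0,0]]}}

```text
clock: 9.52
eef_pos: [617.3, 137.9, 283.1]
tool_rot: [-3.141, 0.001, 1.251]
force: [-0.4, -0.7, -0.6]
width: 50.9
gripper_force: 0.0
```

```bash
python3 go.py 617.8 138.4 181 -18.4
```

```text
pos [617.3 137.9 283.1] turn deg -0.1 tz 0.0006 shift [0.0014 0.0006 0.2043] q7 -0.25 w 50.9 t 9.525
```

>>> {"method": "jog_arm", "body": {"steps": [[0.2,0.001,0,0.08,0,0,0],[0.2,0,0,0.08,0,0,0],[0.2,0,0,0.045,0,0,0],[0.2,0,0,0,0,0,0],[-1,0,0,0,0,0,0],[-1,0,0,0,0,0,0],[-1,0,0,0,0,0,0],[-1,0,0,0,0,0,0]]}}

```text
clock: 10.52
eef_pos: [618.6, 138.3, 182.5]
tool_rot: [3.139, -0.001, 1.25]
force: [-1.4, -1.2, 6.2]
width: 28.8
gripper_force: 60.4
```

>>> {"method": "jog_arm", "body": {"steps": [[-1,0,0,-0.08,0,0,0],[-1,0,0,-0.11,0,0,0],[-1,0,0,-0.11,0,0,0],[-1,0,0,0,0,0,0]]}}

```text
clock: 11.02
eef_pos: [619.5, 138.8, 336.1]
tool_rot: [3.133, -0.005, 1.251]
force: [0.2, 0.2, -0.1]
width: 28.6
gripper_force: 59.5
```

```bash
python3 go.py 575 -338 330 -18.4
```

```text
pos [619.5 138.8 336.1] turn deg -0.1 tz 0.0007 shift [-0.933   0.2165  0.0091] q7 -0.28 w 28.6 t 11.025
```

>>> {"method": "jog_arm", "body": {"steps": [[-1,-0.096,0.023,0,0,0,0],[-1,-0.096,0.023,0,0,0,0],[-1,-0.096,0.023,0,0,0,0],[-1,-0.096,0.023,0,0,0,0],[-1,-0.096,0.023,0,0,0,0],[-1,-0.097,0.023,0,0,0,0],[-1,-0.097,0.023,0,0,0,0],[-1,-0.097,0.022,0,0,0,0],[-1,-0.097,0.022,0,0,0,0],[-1,-0.097,0.022,0,0,0,0]]}}

```text
clock: 12.28
eef_pos: [573.2, -356.0, 329.7]
tool_rot: [-3.14, -0.001, 1.251]
force: [0.6, 0.2, -0.2]
width: 28.5
gripper_force: 59.5
```

>>> {"method": "jog_arm", "body": {"steps": [[-1,0,0,0.02,0,0,0],[-1,0,0,0.02,0,0,0]]}}

```text
clock: 12.52
eef_pos: [573.5, -354.1, 309.2]
tool_rot: [-3.14, -0.002, 1.251]
force: [-0.7, 0.6, -0.5]
width: 28.7
gripper_force: 59.5
```

```bash
python3 go.py 575 -355 205 -18.4
```

```text
pos [ 573.5 -354.1  309.2] turn deg -0.1 tz 0.0005 shift [-0.0011  0.0037  0.2084] q7 0.45 w 28.7 t 12.525
```

>>> {"method": "jog_arm", "body": {"steps": [[-1,0,0,0.07,0,0,0],[-1,0,0,0.07,0,0,0],[-1,0,0,0.068,0,0,0],[-1,0,0,0,0,0,0],[0.05,0,0,0,0,0,0],[0.05,0,0,0,0,0,0],[0.05,0,0,-0.1,0,0,0],[0.05,0,0,-0.1,0,0,0],[0.05,0,0,-0.07,0,0,0],[0.05,0,0,0,0,0,0]]}}

```text
clock: 13.78
eef_pos: [574.6, -355.9, 346.9]
tool_rot: [3.133, 0.002, 1.251]
force: [0.6, 1.1, -0.8]
width: 45.0
gripper_force: 0.0
```

```bash
python3 go.py 598.4 -28.3 280 70.5;  python3 - <<'E'
from h import *
for n in("top0",):
    g=dict(np.load(n+".npz"));P=cloud(g);Z=P[...,2]
    hsv=cv2.cvtColor(g["pixels"],cv2.COLOR_RGB2HSV);red=((hsv[...,0]<4)|(hsv[...,0]>174))&(hsv[...,1]>130)&(hsv[...,2]>60)
    red[:, :270]=0;red[:,360:]=0;red[:190]=0;red[250:]=0
    k,L,st,c=cv2.connectedComponentsWithStats(red.astype(np.uint8))
    e=[ray(g,c[i],Z[L==i].mean())[0] for i in range(1,k) if st[i,4]>10];print(np.round(e,1))
    d=e[0]-e[1];print(np.degrees(np.arctan2(d[1],d[0])))
E
```

```text
pos [ 574.6 -355.9  346.9] turn deg 88.8 tz -0.7752 shift [0.1741 0.6322 0.1392] q7 0.44 w 45.0 t 13.775
[[589.5  69.7  41. ]
 [527.2 -89.9  31.4]]
68.65463790389182
```

>>> {"method": "jog_arm", "body": {"steps": [[0.3,0,0,0,0,0,-0.085],[0.3,0,0,0,0,0,-0.085],[0.3,0,0,0,0,0,-0.085],[0.3,0,0,0,0,0,-0.085],[0.3,0,0,0,0,0,-0.086],[0.3,0,0,0,0,0,-0.086],[0.3,0,0,0,0,0,-0.086],[0.3,0,0,0,0,0,-0.086],[0.3,0,0,0,0,0,-0.086],[0.3,0,0,0,0,0,0]]}}

```text
clock: 15.02
eef_pos: [573.4, -355.0, 341.4]
tool_rot: [3.141, -0.001, 2.789]
force: [-0.0, -0.5, -0.1]
width: 55.4
gripper_force: 0.0
```

```bash
python3 go.py 598.4 -28.3 270 70
```

```text
pos [ 573.4 -355.   341.4] turn deg 0.2 tz -0.0018 shift [0.1763 0.631  0.1434] q7 1.68 w 55.4 t 15.025
```

>>> {"method": "jog_arm", "body": {"steps": [[0.3,0.025,0.09,0,0,0,0],[0.3,0.025,0.09,0,0,0,0],[0.3,0.025,0.09,0,0,0,0],[0.3,0.025,0.09,0.03,0,0,0],[0.3,0.025,0.09,0.03,0,0,0],[0.3,0.025,0.09,0.04,0,0,0],[0.3,0.026,0.091,0.04,0,0,0],[0.3,0,0,0,0,0,-0.002],[0.3,0,0,0,0,0,0],[0.3,0,0,0,0,0,0]]}}

```text
clock: 16.27
eef_pos: [599.6, -30.2, 272.2]
tool_rot: [-3.141, 0.001, 2.791]
force: [-0.4, -0.6, 0.3]
width: 55.7
gripper_force: 0.0
```

```bash
python3 go.py 598.4 -28.3 179 70
```

```text
pos [599.6 -30.2 272.2] turn deg 0.1 tz -0.0007 shift [0.0038 0.0029 0.1864] q7 1.18 w 55.7 t 16.275
```

>>> {"method": "jog_arm", "body": {"steps": [[0.3,0.003,0.003,0.06,0,0,0],[0.3,0,0,0.04,0,0,0],[0.3,0,0,0,0,0,0],[0.3,0,0,0,0,0,0]]}}

```text
clock: 16.77
eef_pos: [599.0, -27.4, 222.6]
tool_rot: [3.141, 0.001, 2.793]
force: [0.3, -0.4, 0.6]
width: 55.7
gripper_force: 0.0
```

```bash
python3 go.py 598.4 -28.3 179 70; python3 go.py 598.4 -28.3 179 70
```

```text
pos [599.  -27.4 222.6] turn deg -0.0 tz 0.0003 shift [ 0.0007 -0.0022  0.0872] q7 1.17 w 55.7 t 16.775
pos [599.  -27.4 222.6] turn deg -0.0 tz 0.0003 shift [ 0.0007 -0.0022  0.0872] q7 1.17 w 55.7 t 16.775
```

>>> {"method": "jog_arm", "body": {"steps": [[0.3,0,-0.001,0.05,0,0,0],[0.3,0,0,0.037,0,0,0],[0.3,0,0,0,0,0,0],[-1,0,0,0,0,0,0],[-1,0,0,0,0,0,0],[-1,0,0,0,0,0,0],[-1,0,0,0,0,0,0]]}}

```text
clock: 17.65
eef_pos: [598.9, -27.0, 179.0]
tool_rot: [3.141, 0.001, 2.795]
force: [0.5, 0.0, 6.3]
width: 38.0
gripper_force: 60.8
```

>>> {"method": "jog_arm", "body": {"steps": [[-1,0,0,-0.05,0,0,0],[-1,0,0,-0.1,0,0,0],[-1,0,0,-0.1,0,0,0],[-1,0,0,-0.06,0,0,0],[-1,0,0,0,0,0,0]]}}

```text
clock: 18.27
eef_pos: [599.2, -27.0, 335.8]
tool_rot: [3.14, 0.005, 2.795]
force: [-0.5, -0.7, -1.4]
width: 38.4
gripper_force: 60.3
```

```bash
python3 go.py 520 -345 340 70
```

```text
pos [599.2 -27.  335.8] turn deg -0.1 tz 0.0011 shift [-0.0687 -0.6518 -0.0093] q7 1.18 w 38.4 t 18.275
```

>>> {"method": "jog_arm", "body": {"steps": [[-1,-0.007,-0.09,0,0,0,0],[-1,-0.007,-0.09,0,0,0,0],[-1,-0.007,-0.09,0,0,0,0],[-1,-0.007,-0.09,0,0,0,0],[-1,-0.007,-0.09,0,0,0,0],[-1,-0.007,-0.09,0,0,0,0],[-1,-0.007,-0.09,0,0,0,0],[-1,0,0,0,0,0,0],[-1,0,0,0,0,0,0]]}}

```text
clock: 19.4
eef_pos: [514.2, -330.7, 331.9]
tool_rot: [3.14, -0.002, 2.795]
force: [-0.8, 0.5, -0.3]
width: 38.4
gripper_force: 60.3
```

```bash
python3 - <<'E'
from h import *;from cell import *
g=get_image("top");cv2.imwrite("pics/t2.png",cv2.resize(g["pixels"][150:290,215:490,::-1],None,fx=2.9,fy=2.9,interpolation=cv2.INTER_CUBIC))
E
python3 go.py 515 -332 218 70
```

```text
pos [ 514.7 -330.   332.1] turn deg -0.2 tz 0.002 shift [-0.0023 -0.004   0.2283] q7 1.69 w 38.4 t 19.45
```

View pics/t2.png

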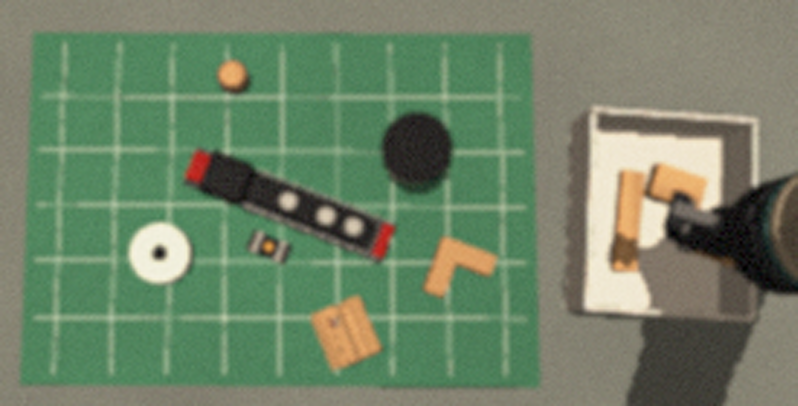

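The strip at crop (627,220) and the block at (678,182) both lie in the bin. The loco, cup and other bystanders haven't moved, and the bar is in the gripper over the bin.

>>> {"method": "jog_arm", "body": {"steps": [[-1,0,0,0.07,0,0,0],[-1,0,0,0.08,0,0,0],[-1,0,0,0.078,0,0,0],[-1,0,0,0,0,0,0],[0.25,0,0,0,0,0,0],[0.25,0,0,0,0,0,0],[0.2,0,0,-0.1,0,0,0],[0.2,0,0,-0.1,0,0,0],[0.2,0,0,-0.06,0,0,0],[0.2,0,0,0,0,0,0]]}}

```text
clock: 20.7
eef_pos: [515.3, -332.1, 353.7]
tool_rot: [-3.14, 0.008, 2.795]
force: [0.2, -0.3, -1.7]
width: 50.8
gripper_force: 0.0
```

```bash
python3 go.py 511.4 -172.2 250 -20.5 -180
```

```text
pos [ 515.3 -332.1  353.7] turn deg -90.6 tz 0.7908 shift [ 0.2984 -0.119   0.2051] q7 1.69 w 50.8 t 20.7
```

>>> {"method": "jog_arm", "body": {"steps": [[0,0,0,0,0,0,0.088],[0,0,0,0,0,0,0.088],[0,0,0,0,0,0,0.088],[0,0,0,0,0,0,0.088],[0,0,0,0,0,0,0.088],[0,0,0,0,0,0,0.088],[0,0,0,0,0,0,0.088],[0,0,0,0,0,0,0.088],[0,0,0,0,0,0,0.087],[0,0,0,0,0,0,0]]}}

```text
clock: 21.95
eef_pos: [514.3, -331.1, 348.9]
tool_rot: [-3.141, 0.0, 1.215]
force: [1.4, -0.7, -0.1]
width: 42.7
gripper_force: 0.0
```

```bash
python3 go.py 510.7 -174.1 240 -20.5
```

```text
pos [ 514.3 -331.1  348.9] turn deg -0.1 tz 0.0009 shift [ 0.2916 -0.1166  0.2178] q7 0.44 w 42.7 t 21.95
```

>>> {"method": "jog_arm", "body": {"steps": [[0,0.073,-0.029,0,0,0,0],[0,0.073,-0.029,0.04,0,0,0],[0,0.073,-0.029,0.08,0,0,0],[0,0.073,-0.029,0.09,0,0,0],[0,0,0,0,0,0,0],[0,0,0,0,0,0,0],[0,0,0,0,0,0,0]]}}

```text
clock: 22.82
eef_pos: [511.6, -176.1, 245.3]
tool_rot: [3.139, 0.001, 1.212]
force: [-1.1, -0.0, -0.3]
width: 42.9
gripper_force: 0.0
```

```bash
python3 go.py 510.7 -174.1 181 -20.5
```

```text
pos [ 511.6 -176.1  245.3] turn deg 0.1 tz -0.0006 shift [ 0.0031 -0.0034  0.1285] q7 0.31 w 42.9 t 22.825
```

>>> {"method": "jog_arm", "body": {"steps": [[0,0.002,-0.002,0.06,0,0,0],[0,0,0,0.068,0,0,0],[0,0,0,0,0,0,0],[-1,0,0,0,0,0,0],[-1,0,0,0,0,0,0],[-1,0,0,0,0,0,0],[-1,0,0,0,0,0,0]]}}

```text
clock: 23.7
eef_pos: [511.3, -173.8, 181.9]
tool_rot: [3.138, 0.0, 1.213]
force: [-0.7, 0.2, 8.0]
width: 16.2
gripper_force: 59.9
```

>>> {"method": "jog_arm", "body": {"steps": [[-1,0,0,-0.05,0,0,0],[-1,0,0,-0.1,0,0,0],[-1,0,0,-0.12,0,0,0],[-1,0,0,-0.05,0,0,0],[-1,0,0,0,0,0,0]]}}

```text
clock: 24.32
eef_pos: [511.3, -173.3, 342.9]
tool_rot: [3.136, -0.001, 1.213]
force: [-0.0, 0.0, -0.6]
width: 16.4
gripper_force: 58.9
```

```bash
python3 go.py 550 -338 340 -20.5
```

```text
pos [ 511.3 -173.3  342.9] turn deg -0.0 tz 0.0001 shift [-0.2814  0.1878  0.0068] q7 0.24 w 16.4 t 24.325
```

>>> {"method": "jog_arm", "body": {"steps": [[-1,-0.071,0.05,0,0,0,0],[-1,-0.071,0.05,0,0,0,0],[-1,-0.071,0.05,0,0,0,0],[-1,-0.072,0.05,0,0,0,0],[-1,0,0,0,0,0,0],[-1,0,0,0.08,0,0,0],[-1,0,0,0.08,0,0,0],[-1,0,0,0.075,0,0,0],[-1,0,0,0,0,0,0],[-1,0,0,0,0,0,0]]}}

```text
clock: 25.58
eef_pos: [554.7, -341.6, 223.5]
tool_rot: [3.141, 0.0, 1.213]
force: [0.3, 0.4, -0.4]
width: 16.5
gripper_force: 58.9
```

>>> {"method": "jog_arm", "body": {"steps": [[-0.1,0,0,0,0,0,0],[-0.1,0,0,0,0,0,0],[-0.1,0,0,-0.08,0,0,0],[-0.1,0,0,-0.1,0,0,0],[-0.1,0,0,-0.1,0,0,0],[-0.1,0.1,0,0,0,0,0],[-0.1,0.1,0,0,0,0,0],[-0.1,0.1,0,0,0,0,0],[-0.1,0.1,0,0,0,0,0],[-0.1,0,0,0,0,0,0]]}}

```text
clock: 26.82
eef_pos: [626.4, -148.2, 363.0]
tool_rot: [3.141, -0.004, 1.222]
force: [0.5, -1.0, 0.4]
width: 38.2
gripper_force: 0.0
```

```bash
python3 - <<'E'
from h import *;from cell import *
g=get_image("top");cv2.imwrite("pics/t3.png",cv2.resize(g["pixels"][150:290,215:490,::-1],None,fx=2.9,fy=2.9,interpolation=cv2.INTER_CUBIC))
P=cloud(g);m=pine(g);m[:,:412]=0;m[:,480:]=0;m[:180]=0;m[265:]=0
q=P[m>0];print(len(q),q.min(0),q.max(0),np.percentile(q[:,2],[50,90,99]))
Z=P[...,2];o=(Z>70)&(Z<95);o[:,:405]=0;o[:,485:]=0;o[:170]=0;o[275:]=0;print("bin",rect(P[o]))
E
```

```text
2259 [ 461.27207758 -383.27130045   -2.7916794 ] [ 595.8081341   -18.25494071 1031.24057   ] [663.20013338 692.56610012 703.06630469]
bin (array([ 547.6, -336.7]), array([170.2, 125.5]), -3.7)
```

View pics/t3.png

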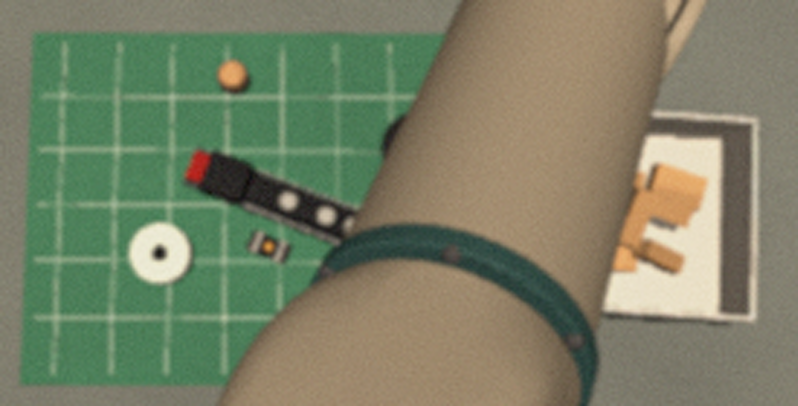

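The arm hides part of the bin in this view, so I'll swing it away toward +y.

>>> {"method": "jog_arm", "body": {"steps": [[-0.1,0.09,-0.03,0,0,0,0],[-0.1,0.1,-0.03,0,0,0,0],[-0.1,0.1,-0.03,0,0,0,0],[-0.1,0.1,-0.03,0,0,0,0],[-0.1,0.1,-0.03,0,0,0,0],[-0.1,0.1,-0.03,0,0,0,0],[-0.1,0.1,-0.03,0,0,0,0],[-0.1,0,0,0,0,0,0],[-0.1,0,0,0,0,0,0],[-0.1,0,0,0,0,0,0]]}}

```text
clock: 28.12
eef_pos: [647.5, 202.7, 363.2]
tool_rot: [3.141, 0.001, 1.209]
force: [-0.2, 0.7, 0.4]
width: 38.4
gripper_force: 0.0
```

```bash
python3 - <<'E'
from h import *;from cell import *
g=get_image("top");cv2.imwrite("pics/t4.png",cv2.resize(g["pixels"][150:290,215:490,::-1],None,fx=2.9,fy=2.9,interpolation=cv2.INTER_CUBIC))
P=cloud(g);m=pine(g);m[:,:412]=0;m[:,480:]=0;m[:180]=0;m[265:]=0
q=P[m>0];print(len(q),q.min(0),q.max(0),np.percentile(q[:,2],[50,90,99]))
Z=P[...,2];o=(Z>70)&(Z<95);o[:,:405]=0;o[:,485:]=0;o[:170]=0;o[275:]=0;print("bin",rect(P[o]))
E
```

```text
826 [ 465.26628925 -376.77431024    0.58989188] [ 595.90606293  -18.25494071 1031.24057   ] [27.78585417 45.39316339 49.22041008]
bin (array([ 548. , -328.8]), array([170.4, 141. ]), -3.6)
```

View pics/t4.png

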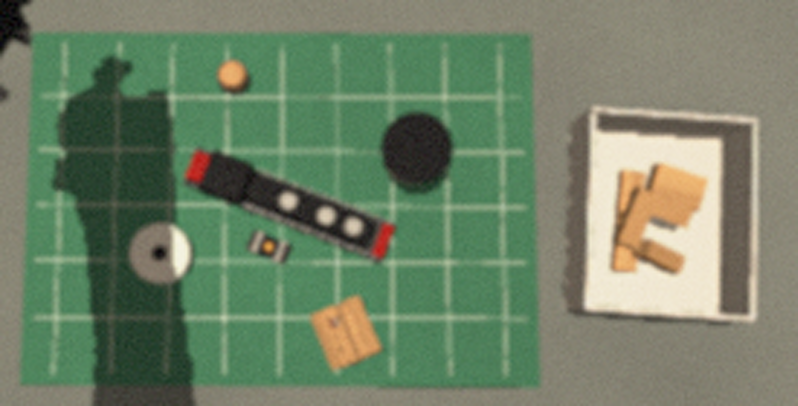

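All four offcuts lie in the bin around crop (655,215), with their tops at about 49 mm. The bystanders and bin are in place, so I'm handing in.

```bash
python3 -c "
from cell import *
print(finish_job())"
```

```text
the job is handed in; nothing more can be done
None
```

All four offcuts lie in the waste bin with their tops about 49 mm up, below the 80 mm rim; the bin and the bystanders on the mat show no movement in the last top view, and the job was handed in at about 28 s (no verdict was returned).

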